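Open the goldsmith's tool chest and hold its lid

ROBOT

A 7-joint arm with a two-finger parallel gripper is mounted at the origin on the work surface. World frame = base frame: x ahead of the robot, y to its left, z up, the work surface at z = 0. Lengths are in m, angles in rad, forces in N, time in s.
With the tool pointing down it reaches from about 0.35 to 0.9 m from the base axis. Payload 8.1 kg.
Tool frame: the origin (TCP) lies at the very end of the fingers, on their centre line; the grasp point (between the pads) lies 19 mm behind it (grasp_offset is the distance from the TCP to the grasp point, in m); z points along the fingers, y is the line along which they close (so a half turn about z gives the same grasp; the last joint's range is limited). The gripper opens to 92 mm and grips with 3 to 60 N. Pads are 19 mm wide; open, the fingers measure 130 mm over their backs; the gripper's body (75 mm by 190 mm) begins 47 mm behind the grasp point.
Start: joints at [1.153, 0.434, 0.025, 1.573, -0.012, 1.134, -0.075], TCP at [0.193, -0.594, 0.227] pointing down, gripper open.
Joint ranges: [-2.62, 2.62], [-0.44, 2.09], [-1.27, 1.32], [0.08, 2.57], [-1.32, 4.46], [0.12, 2], [-2.74, 2.74]. Speed limits (rad/s): [2.22, 2.22, 3.01, 3.01, 3.14, 3.14, 3.14].

INTERFACE

Orientations are given as a rotation vector (axis times angle).
In Python, from cell import observe, get_image, camera_params, sign_off, silhouettes, grasp_offset gives the robot as it stands. The module is installed in compiled form; this text tells all that it offers.
- The arm moves only by the tool jog_arm, never from a script. Its argument "motion" is a list that holds one entry, the list of rows, each a list of 7 numbers: the shift along the tool's x, y, z in m, then the turn, a rotation vector about the tool's x, y, z in rad, then the closure, from -1 (fully open) to 1 (shut), so that 0 is half open. In form: [[[dx, dy, dz, wx, wy, wz, hand], ...]]. A call has 1 to 10 rows; each row is the pose to reach, as a shift and turn from the pose commanded when the call began, along the tool's axes at that moment; what a row does not reach only later rows make up. A row lasts 1/12 s, in which the tool goes at most 41.7 mm and 7.16 degrees, less where a joint would pass 70% of its speed; a pose out of reach is approached as far as the arm can. A call with a gripper value outside its range is refused whole. The fingers move at their own pace and stop on an object; "force" is the grip in N (left out, the last holds). Time passes only in rows, so rows that repeat a pose let the fingers close. It gives the time, the measured TCP pose, the force, the opening and the grip force at its end, in the units of the state.
- observe(): the state, without advancing time (a new reading comes with each control period).
- get_image(name): name is "scene" or "top"; returns the picture (480x640x3 uint8, red, green, blue); there is no depth.
- camera_params(name): a dict with "vertical_fov" (degrees; the focal length in pixels is half the picture's height over the tangent of half this angle, whatever the lens; pixels are square), "cx", "cy" (the principal point, pixels), "dist_coeffs" ([k1, k2, p1, p2, k3] as OpenCV has them; the pictures are not rectified), "T" (4x4, takes a point from camera to world coordinates). Camera axes: x right, y down, z forward; pixel columns grow to the right and rows downward; lengths in m; the calibration is good to about 2 mm. A picture is of the moment at which its call begins. camera_params takes no time and is no camera call.
- sign_off(): hands the job in; it is judged then, once.
Trained networks look in the newest picture that a camera, given by its name, has taken for a name from the list of things; names that differ only in an ending like _2 or _b are one class to them, and where a whole thing is asked for, a point or a joint stands for the part that bears it (a point fixed in the world has none). Each returns a list of dicts, best first, with "p" (0 to 1); they miss things now and then, are a little off and sometimes report something else, mostly with a low value. They report only what shows in the picture. A call takes as long as a camera call.
- silhouettes(query, camera): "mask" (480x640 bool, what is visible of it) and "pixel" ([column, row] in pixels, amid what is visible of it).
The state is a dict: "clock": time; "joints": joint angles; "dq": joint speeds; "joint_efforts": joint torques, N m; "position": TCP position; "ee_rot": TCP orientation; "force": force on the tool from outside, world axes, zero at the start; "ft_torque": the same for the moment, N m; "width": opening from 0.0 (shut) to 1.0 (fully open); "gripper_force": force on a finger pad.
Only numpy, scipy, OpenCV 4.12 (cv2) and the standard library are available. Lean on these libraries where they do the work, as an engineer would, in place of code of your own. Each camera call takes 0.05 s, during which the arm holds its last target. There are 200 camera calls.

TASK

The goldsmith needs both hands free to pick tools out of the wooden chest. First swing the chest's little cupboard door wide open by its handle, about square to the front, and leave it open; then raise the lid beside it by its steel bar and hold it half open, 50 degrees up from closed (within about 5). The lid falls shut if let go, so never let it drop, and finish while still holding it still by the bar; leave the other things on the bench and on the chest where they are.

Things in the scene. Friction and masses are not known exactly. Their poses are not given: they have to be found in the camera images.
- chest: Fixed dark wooden chest, 170 deep (x) x 360 wide (y) x 157 mm high to its top. Origin: centre of its underside, on the bench; own x points away from the robot, y to the left, z up; it stands turned by up to 0.3 rad. Its front face is at own x = -85 mm. Left half (own y > 0): an open-topped well under the lid. Right half: a cupboard with a fixed top, closed in front by the door.
- door (a joint): Hinge of the cupboard door, rad: 0 shut, grows as it swings out towards the robot, stop at 1.75. It may start up to 0.3 ajar. It stays where it is left (light hinge friction, 0.04 N m). The vertical hinge is on the chest's outer right edge, so the free edge is near the middle of the chest and, open, the door stands off to the right. Door panel 168 wide x 130 high x 12 mm thick, its lower edge 13 mm above the bench.
- door_handle (a point): Point to grip on the door's handle: on the axis of an upright round steel bar, 10 mm in diameter, 40 mm out from the door's outer face, 120 mm along the door from its hinge. Its height is 113 mm; the bar runs from 68 to 135 mm above the bench with a level stay to the door at each end. Axes turn with the door: own x runs from the handle into the door, y along the door from hinge to free edge, z up. From above it is pinched with the fingers closing along own y.
- door_hinge (a point): Point on the door's vertical hinge axis, at the handle's height. The handle turns about it at 131 mm.
- lid (a joint): Hinge of the lid, rad: 0 shut (level), grows as the front edge rises; 50 degrees is 0.873; stop at 1.45. It starts shut; hinge almost frictionless: it falls shut from every angle. Lid of lighter wood than the chest, 175 deep x 172 wide x 12 mm thick with its bar, 0.25 to 0.5 kg in all.
- lid_bar (a point): Middle of the lid's bar: a level round steel bar, 12 mm in diameter, about 105 mm clear length along own y (parallel to the hinge), carried on two arms straight out of the lid's front edge in the lid's plane, its axis 55 mm in front of that edge and 60 mm in front of the chest's front face. 151 mm above the bench when shut, about 325 mm at 50 degrees. Axes turn with the lid: own x from the bar to the hinge, z up out of the lid. The round bar can turn in the grip.
- lid_hinge (a point): Middle of the lid's hinge axis, at the chest's rear top edge, 145 mm above the bench, level, along own y (the same y as the chest's). The bar's axis is 230 mm in front of it when shut (and 6 mm higher).
- bench_block: Loose steel block 60 x 60 x 20 mm lying on the cupboard's fixed top; a bystander. Origin: centre of its underside.
- loupe: Loose black cylinder, 32 mm in diameter, 30 mm high, standing on the cupboard's fixed top; a bystander. Origin: centre of its underside.
- pliers: Loose pliers, about 140 mm long, 11 mm high, lying on the bench in front of the chest's left half; a bystander. Origin near the middle, at bench height.
- hammer: Loose hammer, 240 mm long, lying left of the chest; a bystander. Origin: centre of its underside.
- jar: Loose jar with a white lid and paper label, 60 mm in diameter, 75 mm high, right of the chest, beyond the open door's reach; a bystander. Origin: centre of its underside.
- mandrel: Loose steel ring mandrel, an upright taper 190 mm high on a 64 mm foot, ahead and left of the chest; a bystander. Origin: centre of its underside.
- ring_tray: Loose divided wooden tray 80 x 110 x 22 mm on the bench between robot and chest; a bystander. Origin: centre of its underside.

How it is judged:
By the outcome, as a careful person would: the job done as asked, in the order asked, and still so for the second after the job is handed in, while the arm keeps its last pose, push and grip.
It also fails if it takes over 58 s, if anything falls off the work surface, if the arm or the gripper's body presses on something with over 40 N, if the wrist force passes 120 N, or if a joint passes its speed limit or range.

## Working session

There is one attempt and no reset: what is moved stays moved. The work goes in short steps, Python scripts to look and compute and a tool call to move; the robot and the scene stay as the last step left them, time stands still between calls to the robot, and variables do not carry over. Pictures are saved under pics/ and viewed, at most 10 in all, crops included, and the job is handed in when it is done.

Besides the shell and the picture viewer there is one more tool, called after "Request:" as a command line: name --argument value ..., lists and objects as JSON in quotes. jog_arm: Moves the arm, as the interface text tells. Its arguments: {"type":"object","properties":{"motion":{"type":"array"},"force":{"type":"number"}},"required":["motion"]}

```bash
mkdir -p pics; python3 - <<'E'
from cell import *
import cv2
s=observe();print(s)
for n in("scene","top"):
    im=get_image(n);cv2.imwrite(f"pics/{n}0.png",im[:,:,::-1]);p=camera_params(n);print(n,p)
    for q in("chest","door","door_handle","lid","lid_bar","bench_block","loupe","pliers","jar","mandrel","ring_tray"):
        r=silhouettes(q,n)
        print(q,[(round(d['p'],2),[round(float(v)) for v in d['pixel']],int(d['mask'].sum())) for d in r[:2]])
print(grasp_offset)
E
```

```text
{'clock': 0.0, 'joints': array([ 1.15342672,  0.4352434 ,  0.02496098,  1.57412131, -0.0115878 ,
        1.13399542, -0.07510163]), 'dq': array([ 0.00066247,  0.00143419,  0.00107488,  0.00224388, -0.00073037,
        0.00215441,  0.00043577]), 'joint_efforts': array([-1.10894625e-04, -6.67843652e+01,  9.84572209e-01, -3.14455569e+01,
       -6.05825102e-02,  4.29583434e-02,  1.35675195e-04]), 'position': array([ 0.19328239, -0.59380921,  0.22592279]), 'ee_rot': array([-3.10122587e+00, -4.92067667e-01,  6.35109277e-04]), 'force': array([ 0.36919193, -0.74527474,  0.52785096]), 'ft_torque': array([ 0.01444696, -0.02970827, -0.04129184]), 'gripper_force': 0.0, 'width': 1.0025477697027743}
scene {'vertical_fov': 55.58251165066122, 'cx': 315.20154366143606, 'cy': 238.33641294309035, 'dist_coeffs': array([-0.07037076,  0.        ,  0.        ,  0.        ,  0.        ]), 'T': array([[-0.74599142,  0.49455222, -0.44599878,  0.96885586],
       [ 0.66575776,  0.57014542, -0.4813531 ,  0.45157545],
       [ 0.01622992, -0.65601243, -0.75457557,  0.77993931],
       [ 0.        ,  0.        ,
[... 821 characters left out ...]
6.67676917e-04,
         6.80023617e-02],
       [-2.59599193e-03, -1.37711121e-01, -9.90469034e-01,
         1.29482141e+00],
       [ 0.00000000e+00,  0.00000000e+00,  0.00000000e+00,
         1.00000000e+00]])}
chest [(0.97, [331, 188], 19131), (0.66, [377, 232], 1391)]
door [(0.78, [379, 233], 1460), (0.69, [324, 328], 2031)]
door_handle [(0.81, [376, 230], 1438), (0.45, [283, 179], 9039)]
lid [(0.75, [285, 176], 9118), (0.37, [322, 329], 2161)]
lid_bar [(0.71, [283, 177], 8793)]
bench_block [(0.68, [403, 153], 1102)]
loupe [(0.74, [357, 148], 255)]
pliers [(0.86, [244, 311], 717)]
jar [(0.59, [474, 260], 786)]
mandrel [(0.89, [175, 304], 752)]
ring_tray [(0.98, [326, 326], 2123)]
0.0188
```

View pics/top0.png

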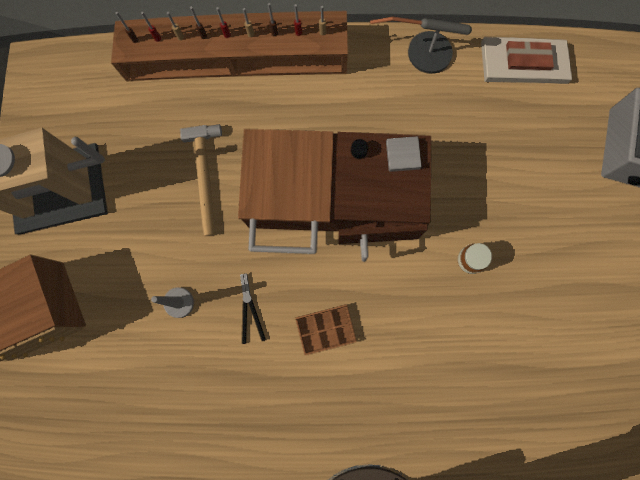

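View pics/scene0.png

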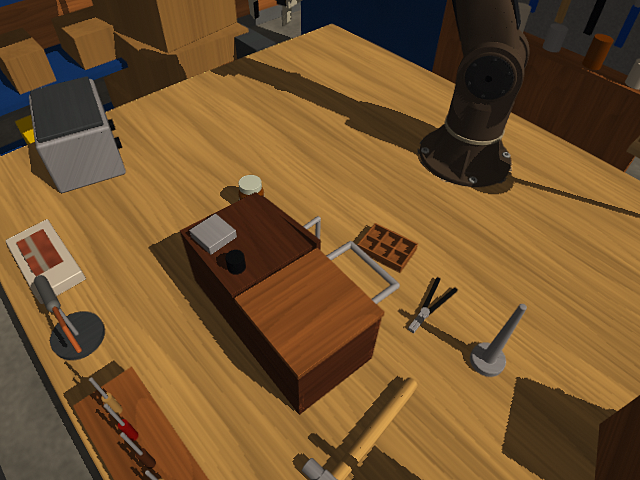

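The top view shows the lid (corners about (243,129), (334,132), (330,222), (240,219)), its bar at row ~250 (columns 252–315), and the door slightly ajar with its handle at about (364,255). The scene view agrees. Next I fit the chest pose.

```bash
cat > h.py <<'E'
import numpy as np,cv2
from cell import *
from scipy.spatial.transform import Rotation as R
def K(p):
    f=240/np.tan(np.radians(p['vertical_fov']/2));return np.array([[f,0,p['cx']],[0,f,p['cy']],[0,0,1.]])
def back(n,px,z):
    p=camera_params(n);u=cv2.undistortPoints(np.array(px,float).reshape(-1,1,2),K(p),p['dist_coeffs']).reshape(-1,2)
    d=np.c_[u,np.ones(len(u))]@p['T'][:3,:3].T;o=p['T'][:3,3];return o+d*((z-o[2])/d[:,2])[:,None]
def proj(n,P):
    p=camera_params(n);Ti=np.linalg.inv(p['T'])
    return cv2.projectPoints(np.array(P,float),cv2.Rodrigues(Ti[:3,:3])[0],Ti[:3,3],K(p),p['dist_coeffs'])[0].reshape(-1,2)
def chest2w(c,P):
    P=np.atleast_2d(P);r=R.from_euler('z',c[2]).as_matrix();return P@r.T+[c[0],c[1],0]
def door(c,a,along=.120,out=.040,z=.113,th=.012):
    # hinge at own (-.085?, -.18) ; panel outer face
    h=np.array([-.085-.0,-.174]) 
    return h
E
python3 - <<'E'
from h import *
np.set_printoptions(precision=4,suppress=True)
c=back('top',[(243,129),(334,132),(330,222),(240,219)],.157);print('lid corners',c)
print('right top corners',back('top',[(433,134),(430,227)],.157))
print('bar ends',back('top',[(252,250),(315,251)],.151))
print('handle',back('top',[(364,257)],.135),back('top',[(364,257)],.1))
a=cv2.imread('pics/top0.png');cv2.imwrite('pics/c1.png',cv2.resize(a[110:270,225:445],None,fx=3.6,fy=3.6,interpolation=cv2.INTER_CUBIC))
E
```

```text
lid corners [[0.7953 0.235  0.157 ]
 [0.7858 0.0604 0.157 ]
 [0.6117 0.0704 0.157 ]
 [0.6199 0.2385 0.157 ]]
right top corners [[ 0.7802 -0.1295  0.157 ]
 [ 0.5998 -0.116   0.157 ]]
bar ends [[0.562  0.2164 0.151 ]
 [0.5586 0.099  0.151 ]]
handle [[0.5478 0.0074 0.135 ]] [[0.5514 0.0056 0.1   ]]
```

View pics/c1.png

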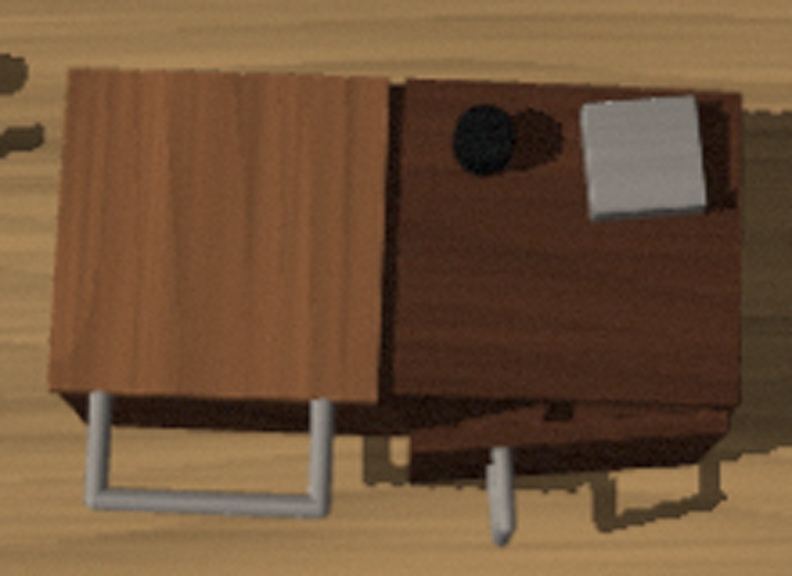

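The crop shows the door slightly ajar: its free edge is at about crop (412,450), and the handle's top end is at about (502,527). The lid and bar edges are clear.

```bash
python3 - <<'E'
from h import *
from scipy.optimize import least_squares
np.set_printoptions(precision=4,suppress=True)
cr=lambda l:np.array(l,float)/3.6+[225,110]
px=cr([(69,69),(388,78),(377,402),(50,389),(741,94),(739,404),(95,500),(321,507)])
# lid: rear edge at own x ~ .085 .. front -.090 ; y .004...176?
def model(v):
    c=v[:3];y0=v[3];xr=v[4]
    P=[[xr,y0+.172,.157],[xr,y0,.157],[xr-.175,y0,.157],[xr-.175,y0+.172,.157],[.085,-.18,.157],[-.085,-.18,.157],[-.145,y0+.086+.0585,.151],[-.145,y0+.086-.0585,.151]]
    return proj('top',chest2w(c,P))
r=least_squares(lambda v:(model(v)-px).ravel(),[.7,.06,0,.005,.085],loss='soft_l1')
print(r.x,'\n',model(r.x)-px)
c=r.x[:3]
w=np.vstack([back('top',cr([(412,447)]),.143),back('top',cr([(502,527)]),.135),back('top',cr([(730,408)]),.143)])
Rt=R.from_euler('z',c[2]).as_matrix()
print('own: free edge top, handle top, hinge-ish\n',(w-[c[0],c[1],0])@Rt)
for hx in(-.085,-.097,-.073):
  for a in(.0,.1,.2,.3):
    print(hx,a,[ (np.array([hx,-.18])+np.array([-np.sin(a)*l-np.cos(a)*o,np.cos(a)*l-np.sin(a)*o])).round(4) for l,o in((.168,.012),(.120,.052))])
E
```

```text
[ 0.7016  0.0588 -0.0501  0.007   0.0851] 
 [[-0.3238 -0.3429]
 [ 0.6031 -0.2739]
 [ 0.3099  0.0749]
 [-0.7884  0.5087]
 [ 0.0598 -0.7509]
 [-0.0499  0.5723]
 [ 0.1107 -0.1337]
 [-0.0082  0.2104]]
own: free edge top, handle top, hinge-ish
 [[-0.1105 -0.0113  0.143 ]
 [-0.1499 -0.0598  0.135 ]
 [-0.0839 -0.1775  0.143 ]]
-0.085 0.0 [array([-0.097, -0.012]), array([-0.137, -0.06 ])]
-0.085 0.1 [array([-0.1137, -0.014 ]), array([-0.1487, -0.0658])]
-0.085 0.2 [array([-0.1301, -0.0177]), array([-0.1598, -0.0727])]
-0.085 0.3 [array([-0.1461, -0.023 ]), array([-0.1701, -0.0807])]
-0.097 0.0 [array([-0.109, -0.012]), array([-0.149, -0.06 ])]
-0.097 0.1 [array([-0.1257, -0.014 ]), array([-0.1607, -0.0658])]
-0.097 0.2 [array([-0.1421, -0.0177]), array([-0.1718, -0.0727])]
-0.097 0.3 [array([-0.1581, -0.023 ]), array([-0.1821, -0.0807])]
-0.073 0.0 [array([-0.085, -0.012]), array([-0.125, -0.06 ])]
-0.073 0.1 [array([-0.1017, -0.014 ]), array([-0.1367, -0.0658])]
-0.073 0.2 [array([-0.1181, -0.0177]), array([-0.1478, -0.0727])]
-0.073 0.3 [array([-0.1341, -0.023 ]), array([-0.1581, -0.0807])]
```

```bash
cat >> h.py <<'E'
C=np.array([.7016,.0588,-.0501]);HIN=np.array([-.085,-.176])
def hand(a,l=.120,o=.052): # handle own xy -> world xy
    q=HIN+np.array([-np.sin(a)*l-np.cos(a)*o,np.cos(a)*l-np.sin(a)*o]);return chest2w(C,[q[0],q[1],0])[0,:2]
def tool(yaw_y): # tool down, tool y at world yaw
    y=np.array([np.cos(yaw_y),np.sin(yaw_y),0]);z=np.array([0,0,-1.]);return np.c_[np.cross(y,z),y,z]
def rel(p,Rm,base=None):
    if base is None:s=observe();base=(s['position'],R.from_rotvec(s['ee_rot']).as_matrix())
    B=base[1];return np.r_[B.T@(np.array(p)-base[0]),R.from_matrix(B.T@Rm).as_rotvec()].round(4)
def dooryaw(a):return -np.pi/2+C[2]+a
E
python3 - <<'E'
from h import *
a=.095
p=hand(a);print(p,hand(1.57));print(rel([*p,.226],tool(dooryaw(a))))
print(proj('top',[[*p,.135],[*p,.068]]),proj('scene',[[*p,.135],[*p,.068]]))
E
```

```text
[0.55055896 0.0048226 ] [ 0.48540267 -0.15855019]
[ 0.525  -0.4592  0.0007  0.     -0.      0.2698]
[[365.3321437  255.50164135]
 [363.57368433 259.13606941]] [[317.32846298 218.6042288 ]
 [316.68674978 240.9834328 ]]
```

Request:
jog_arm --motion '[[[0.05,-0.046,0,0,0,0.03,0],[0.08,-0.07,0,0,0,0.05,0],[0.11,-0.1,0,0,0,0.06,0],[0.14,-0.125,0,0,0,0.08,0],[0.17,-0.15,0,0,0,0.09,0],[0.2,-0.175,0,0,0,0.1,0],[0.23,-0.2,0,0,0,0.12,0],[0.26,-0.23,0,0,0,0.13,0],[0.29,-0.255,0,0,0,0.15,0],[0.32,-0.28,0,0,0,0.16,0]]]'

```text
clock: 2.03
position: [0.4071, -0.2345, 0.2271]
ee_rot: [3.132, 0.241, 0.001]
force: [1.0, -0.8, -0.6]
width: 0.497
gripper_force: 0.0
```

```bash
python3 - <<'E'
from h import *
a=.095
p=hand(a);print(rel([*p,.226],tool(dooryaw(a))))
E
```

```text
[ 0.1784 -0.2146  0.0011  0.0006 -0.0006  0.1085]
```

Request:
jog_arm --motion '[[[0.025,-0.03,0,0,0,0.02,0],[0.05,-0.06,0,0,0,0.03,0],[0.075,-0.09,0,0,0,0.05,0],[0.1,-0.12,0,0,0,0.06,0],[0.125,-0.15,0,0,0,0.075,0],[0.15,-0.18,0,0,0,0.09,0],[0.17,-0.204,0,0,0,0.108,0],[0.178,-0.214,0,0,0,0.108,0],[0.178,-0.214,0,0,0,0.108,0],[0.178,-0.214,0,0,0,0.108,0]]]'

```text
clock: 2.87
position: [0.5493, 0.0025, 0.2265]
ee_rot: [3.14, 0.075, -0.001]
force: [-0.2, -0.6, -0.3]
width: 0.499
gripper_force: 0.0
```

```bash
python3 - <<'E'
from h import *
a=.095
s=observe();print(s['position'],s['joints'].round(2));p=hand(a);print(rel([*p,.226],tool(dooryaw(a))))
im=get_image('scene');cv2.imwrite('pics/s1.png',cv2.resize(im[120:320,200:450,::-1],None,fx=3,fy=3))
E
```

```text
[0.54925238 0.00245716 0.22645861] [ 0.11  0.33 -0.28  1.74  0.1   1.08 -1.73]
[ 0.0014 -0.0023  0.0005  0.0004  0.0007  0.0031]
```

View pics/s1.png

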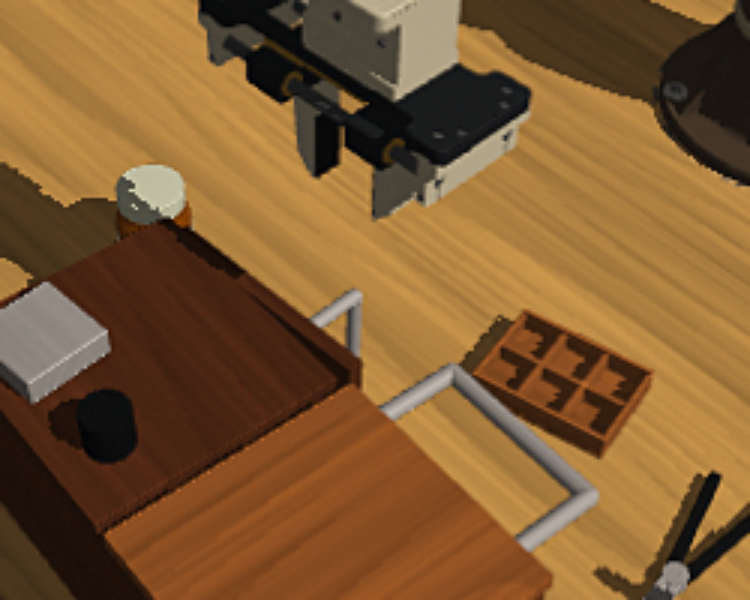

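The handle's top is at scene pixel (319,219), close to the predicted (317,219), and the gripper hangs above it. Descending now.

Request:
jog_arm --motion '[[[0.001,-0.002,0.025,0,0,0.003,0],[0.001,-0.002,0.05,0,0,0.003,0],[0.001,-0.002,0.075,0,0,0.003,0],[0.001,-0.002,0.1,0,0,0.003,0],[0.001,-0.002,0.115,0,0,0.003,0],[0.001,-0.002,0.127,0,0,0.003,0],[0.001,-0.002,0.127,0,0,0.003,0.3],[0.001,-0.002,0.127,0,0,0.003,0.6],[0.001,-0.002,0.127,0,0,0.003,1],[0.001,-0.002,0.127,0,0,0.003,1]]]' --force 20

```text
clock: 3.75
position: [0.551, 0.0039, 0.1009]
ee_rot: [3.141, 0.067, 0.003]
force: [0.4, -0.2, 0.2]
width: 0.26
gripper_force: 0.0
```

Request:
jog_arm --motion '[[[0,0,0,0,0,0,1],[0,0,0,0,0,0,1],[0,0,0,0,0,0,1],[0,0,0,0,0,0,1]]]'

```text
clock: 4.08
position: [0.5509, 0.0044, 0.1004]
ee_rot: [3.141, 0.069, 0.002]
force: [-0.2, -1.2, 5.4]
width: 0.107
gripper_force: 20.0
```

```bash
python3 - <<'E'
from h import *
s=observe();B=R.from_rotvec(s['ee_rot']).as_matrix();z=s['position'][2]
a0=.095
off=s['position'][:2]-hand(a0);print(off)
for k in range(1,11):
    a=a0+.074*k;print(rel([*(hand(a)+off),z],R.from_euler('z',.074*k).as_matrix()@B,(s['position'],B)).round(3).tolist())
E
```

```text
[ 0.0003842  -0.00038925]
[-0.009, 0.004, -0.0, 0.0, 0.0, -0.074]
[-0.017, 0.009, -0.0, 0.0, 0.0, -0.148]
[-0.025, 0.014, -0.0, 0.0, 0.0, -0.222]
[-0.033, 0.02, -0.0, 0.0, 0.0, -0.296]
[-0.04, 0.027, -0.0, 0.0, 0.0, -0.37]
[-0.046, 0.034, -0.0, 0.001, 0.0, -0.444]
[-0.052, 0.042, -0.0, 0.001, 0.0, -0.518]
[-0.058, 0.05, -0.0, 0.001, 0.0, -0.592]
[-0.063, 0.058, -0.0, 0.001, 0.0, -0.666]
[-0.067, 0.066, -0.0, 0.001, 0.0, -0.74]
```

Request:
jog_arm --motion '[[[-0.009,0.004,0,0,0,-0.074,1],[-0.017,0.009,0,0,0,-0.148,1],[-0.025,0.014,0,0,0,-0.222,1],[-0.033,0.02,0,0,0,-0.296,1],[-0.04,0.027,0,0,0,-0.37,1],[-0.046,0.034,0,0,0,-0.444,1],[-0.052,0.042,0,0,0,-0.518,1],[-0.058,0.05,0,0,0,-0.592,1],[-0.063,0.058,0,0,0,-0.666,1],[-0.067,0.066,0,0,0,-0.74,1]]]'

```text
clock: 4.92
position: [0.4864, -0.0642, 0.1004]
ee_rot: [2.901, 1.206, 0.002]
force: [-1.4, 1.3, 6.4]
width: 0.101
gripper_force: 20.0
```

Request:
jog_arm --motion '[[[-0.009,0.004,0,0,0,-0.074,1],[-0.017,0.009,0,0,0,-0.148,1],[-0.025,0.014,0,0,0,-0.222,1],[-0.033,0.02,0,0,0,-0.296,1],[-0.04,0.027,0,0,0,-0.37,1],[-0.046,0.034,0,0,0,-0.444,1],[-0.052,0.042,0,0,0,-0.518,1],[-0.058,0.05,0,0,0,-0.592,1],[-0.063,0.058,0,0,0,-0.666,1],[-0.067,0.066,0,0,0,-0.74,1]]]'

```text
clock: 5.75
position: [0.4852, -0.1591, 0.1004]
ee_rot: [2.269, 2.172, -0.001]
force: [-2.5, -0.4, 8.7]
width: 0.107
gripper_force: 20.0
```

```bash
python3 - <<'E'
from h import *
s=observe();print(s['position'],hand(1.575),s['force'],s['width'],rel([*hand(1.575),.1],tool(dooryaw(1.575))))
E
```

```text
[ 0.48519633 -0.15911325  0.10037406] [ 0.48563334 -0.15916206] [-2.5465386  -0.44862592  8.71836204] 0.10687714669291105 [-0.      0.0004  0.0004 -0.0002  0.0009  0.0021]
```

Request:
jog_arm --motion '[[[0,0,0,0,0,0,1],[0,0,0,0,0,0,0.4],[0,0,0,0,0,0,0],[0,0,0,0,0,0,0],[0,0,0,0,0,0,0],[0,0,-0.01,0,0,0,0],[0,0,-0.035,0,0,0,0],[0,0,-0.07,0,0,0,0],[0,0,-0.11,0,0,0,0],[0,0,-0.145,0,0,0,0]]]'

```text
clock: 6.58
position: [0.4853, -0.1576, 0.2475]
ee_rot: [2.272, 2.17, 0.001]
force: [1.3, -0.4, 0.6]
width: 0.5
gripper_force: 0.0
```

```bash
python3 - <<'E'
from h import *
im=get_image('top');cv2.imwrite('pics/t2.png',im[:,:,::-1])
b=chest2w(C,[-.145,.093,.151])[0];print(b,proj('top',[b,[*hand(1.57),.135]]),rel([b[0],b[1],.24],tool(C[2])))
E
```

```text
[0.56143929 0.15894477 0.151     ] [[282.73942483 249.9054774 ]
 [452.50188805 288.52155137]] [0.3197 0.0582 0.014  0.0093 0.0021 0.0044]
```

View pics/t2.png

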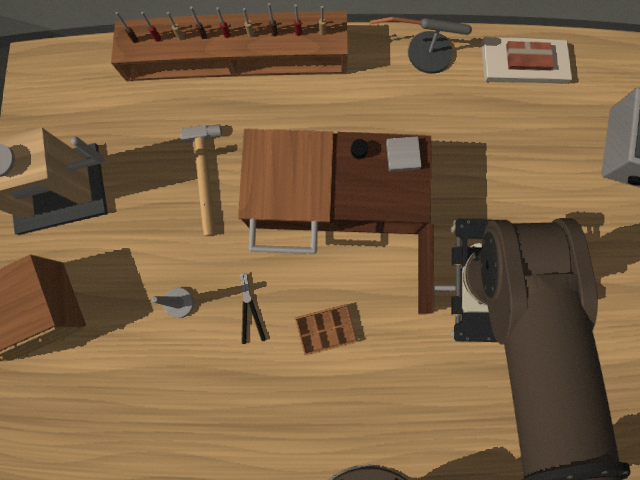

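The door stands square to the front (columns 418–434, rows 223–313). The lid bar's middle is at (283,250), as predicted. Moving above the bar.

Request:
jog_arm --motion '[[[0.02,0.004,0,0,0,0,0],[0.055,0.01,0,0,0,0,0],[0.09,0.016,0,0,0,0,0],[0.125,0.023,0,0,0,0,0],[0.16,0.03,0,0,0,0,0],[0.195,0.036,0,0,0,0,0],[0.23,0.042,0,0,0,0,0],[0.265,0.048,0,0,0,0,0],[0.3,0.054,0,0,0,0,0],[0.32,0.058,0,0,0,0,0]]]'

```text
clock: 7.47
position: [0.5579, 0.1635, 0.2456]
ee_rot: [-2.268, -2.172, -0.003]
force: [0.0, -0.7, 0.1]
width: 0.501
gripper_force: 0.0
```

Request:
jog_arm --motion '[[[0,0,0,0,0,0,0],[0,0,0,0,0,0,0]]]'

```text
clock: 7.63
position: [0.5579, 0.1603, 0.2451]
ee_rot: [-2.269, -2.172, -0.0]
force: [0.7, -0.5, -0.3]
width: 0.502
gripper_force: 0.0
```

```bash
python3 - <<'E'
from h import *
s=observe();print(s['position'],s['joints'].round(2));b=chest2w(C,[-.145,.093,.151])[0]
print(rel([b[0],b[1],.132],tool(C[2])))
E
```

```text
[0.55794765 0.1602887  0.24506981] [ 0.15  0.45 -0.75  1.61  0.32  1.2  -0.71]
[-0.0013  0.0036  0.1131 -0.0003 -0.0005  0.0063]
```

Request:
jog_arm --motion '[[[-0.001,0.0035,0.025,0,0,0.006,0],[-0.001,0.0035,0.05,0,0,0.006,0],[-0.001,0.0035,0.075,0,0,0.006,0],[-0.001,0.0035,0.095,0,0,0.006,0],[-0.001,0.0035,0.113,0,0,0.006,0],[-0.001,0.0035,0.113,0,0,0.006,0],[-0.001,0.0035,0.113,0,0,0.006,0.4],[-0.001,0.0035,0.113,0,0,0.006,1],[-0.001,0.0035,0.113,0,0,0.006,1],[-0.001,0.0035,0.113,0,0,0.006,1]]]' --force 35

```text
clock: 8.47
position: [0.5626, 0.1575, 0.1331]
ee_rot: [2.279, 2.161, 0.003]
force: [-0.5, 0.5, -0.6]
width: 0.259
gripper_force: 0.0
```

Request:
jog_arm --motion '[[[0,0,0,0,0,0,1],[0,0,0,0,0,0,1],[0,0,0,0,0,0,1],[0,0,0,0,0,0,1]]]'

```text
clock: 8.8
position: [0.5611, 0.1576, 0.1323]
ee_rot: [-2.279, -2.162, 0.001]
force: [-4.9, -1.2, 6.0]
width: 0.118
gripper_force: 35.0
```

```bash
python3 - <<'E'
from h import *
s=observe();B=R.from_rotvec(s['ee_rot']).as_matrix();p=s['position'];print(p,s['force'],s['width'],s['gripper_force'])
u=np.array([np.cos(C[2]),np.sin(C[2]),0])
h=np.array([.230,.006]);r=np.hypot(*h);t0=np.arctan2(.006,.230)
for k in range(1,21):
    t=t0+.873*k/20;d=u*(r*np.cos(t0)-r*np.cos(t))+np.array([0,0,r*(np.sin(t)-np.sin(t0))])
    print(k,(B.T@d).round(3).tolist())
E
```

```text
[0.56110047 0.15755079 0.13233725] [-4.93505715 -1.21364623  5.95186601] 0.11809718893826375 35.00111281871796
1 [-0.0, 0.0, -0.01]
2 [-0.0, 0.001, -0.02]
3 [-0.0, 0.003, -0.03]
4 [-0.0, 0.005, -0.04]
5 [-0.0, 0.007, -0.05]
6 [-0.0, 0.009, -0.059]
7 [-0.0, 0.012, -0.069]
8 [-0.0, 0.016, -0.078]
9 [0.0, 0.02, -0.088]
10 [0.0, 0.024, -0.097]
11 [0.0, 0.029, -0.106]
12 [0.0, 0.034, -0.114]
13 [0.0, 0.039, -0.123]
14 [0.0, 0.045, -0.131]
15 [0.0, 0.051, -0.139]
16 [0.0, 0.058, -0.147]
17 [0.0, 0.064, -0.154]
18 [0.0, 0.072, -0.161]
19 [0.0, 0.079, -0.168]
20 [0.0, 0.087, -0.174]
```

Request:
jog_arm --motion '[[[0,0,-0.01,0,0,0,1],[0,0.001,-0.02,0,0,0,1],[0,0.003,-0.03,0,0,0,1],[0,0.005,-0.04,0,0,0,1],[0,0.007,-0.05,0,0,0,1],[0,0.009,-0.059,0,0,0,1],[0,0.012,-0.069,0,0,0,1],[0,0.016,-0.078,0,0,0,1],[0,0.02,-0.088,0,0,0,1],[0,0.024,-0.097,0,0,0,1]]]'

```text
clock: 9.63
position: [0.5844, 0.1562, 0.2298]
ee_rot: [-2.278, -2.162, 0.004]
force: [-8.5, 0.1, 0.8]
width: 0.118
gripper_force: 35.0
```

Request:
jog_arm --motion '[[[0,0.005,-0.009,0,0,0,1],[0,0.01,-0.017,0,0,0,1],[0,0.015,-0.026,0,0,0,1],[0,0.021,-0.034,0,0,0,1],[0,0.027,-0.042,0,0,0,1],[0,0.034,-0.05,0,0,0,1],[0,0.04,-0.057,0,0,0,1],[0,0.048,-0.064,0,0,0,1],[0,0.055,-0.071,0,0,0,1],[0,0.063,-0.077,0,0,0,1]]]'

```text
clock: 10.47
position: [0.6463, 0.1532, 0.3094]
ee_rot: [-2.277, -2.162, 0.004]
force: [-20.8, -3.9, 21.9]
width: 0.119
gripper_force: 35.0
```

Request:
jog_arm --motion '[[[0,0,0,0,0,0,1],[0,0,0,0,0,0,1],[0,0,0,0,0,0,1],[0,0,0,0,0,0,1]]]'

```text
clock: 10.8
position: [0.6469, 0.1531, 0.3096]
ee_rot: [-2.279, -2.163, 0.001]
force: [-19.0, -4.3, 19.7]
width: 0.12
gripper_force: 35.0
```

```bash
python3 - <<'E'
from h import *
s=observe();p=s['position'];g=p+.0188*R.from_rotvec(s['ee_rot']).as_matrix()[:,2]*-1
hg=chest2w(C,[.085,.093,.145])[0];u=np.array([np.cos(C[2]),np.sin(C[2]),0])
dx=(hg-g)@u;dz=g[2]-.145;print(g,s['force'],s['width'],s['gripper_force'],'r',np.hypot(dx,dz),'deg',np.degrees(np.arctan2(dz,dx)-np.arctan2(6,230)), abs(s['dq']).max())
a=get_image('scene')[:,:,::-1];b=get_image('top')[:,:,::-1]
cv2.imwrite('pics/f.png',np.hstack([cv2.resize(a[100:420,140:460],(400,400)),cv2.resize(b[90:350,190:450],(400,400))]))
E
```

```text
[0.64687053 0.15314076 0.32840913] [-18.97066998  -4.28252789  19.67248469] 0.11991872200569545 35.00440835952759 r 0.23342240933528854 deg 50.294759135441204 0.0019058251859420147
```

View pics/f.png

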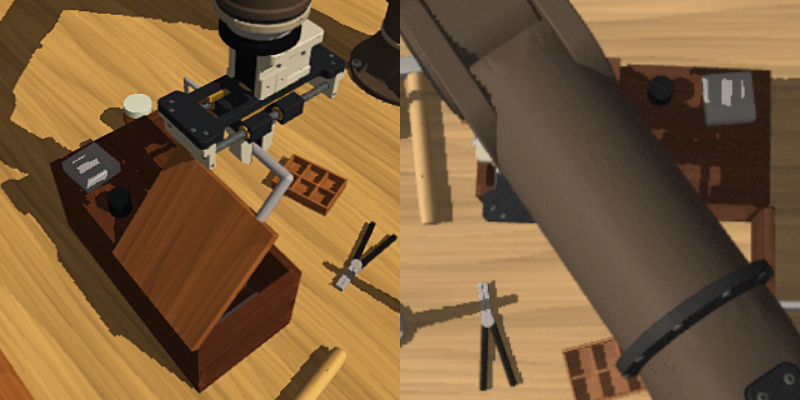

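The lid is about 50° up and held, and the door and bystanders look unmoved. I'm relieving the radial push (about 27 N) by backing off a little.

Request:
jog_arm --motion '[[[0,-0.001,-0.001,0,0,0,1],[0,-0.002,-0.002,0,0,0,1],[0,-0.002,-0.002,0,0,0,1],[0,-0.002,-0.002,0,0,0,1],[0,-0.002,-0.002,0,0,0,1],[0,-0.002,-0.002,0,0,0,1]]]'

```text
clock: 11.4
position: [0.6463, 0.1531, 0.3093]
ee_rot: [-2.279, -2.162, -0.0]
force: [-8.4, -1.3, 7.7]
width: 0.119
gripper_force: 35.0
```

```bash
python3 - <<'E'
from h import *
s=observe();print(s['position'],s['force'],s['gripper_force'])
hw=chest2w(C,[.085,.093,.145])[0];r=np.hypot(.23,.006);t0=np.arctan2(6,230)
def P(l,y,t): # l along lid from hinge, height 12 above hinge (lid top)
    x=.085-(l*np.cos(t)-.012*np.sin(t));return chest2w(C,[x,y,.145+l*np.sin(t)+.012*np.cos(t)])[0]
for d in(45,50,55):print(d,proj('scene',[P(.175,.007,np.radians(d)),P(.175,.179,np.radians(d))]).round(1).tolist())
im=get_image('scene');cv2.imwrite('pics/f2.png',cv2.resize(im[200:380,200:400,::-1],None,fx=3,fy=3))
for q in('door','bench_block','loupe'):print(q,[(round(d['p'],2),np.round(d['pixel']).tolist()) for d in silhouettes(q,'scene')[:1]])
E
```

```text
[0.64628543 0.15310306 0.30933068] [-8.36055017 -1.3011116   7.66961475] 35.00202476978302
45 [[287.5, 214.7], [364.1, 287.5]]
50 [[281.0, 213.8], [358.1, 288.0]]
55 [[273.8, 213.6], [351.4, 289.3]]
door [(0.57, [236.0, 263.0])]
bench_block [(0.98, [213.0, 235.0])]
loupe [(0.96, [237.0, 265.0])]
```

View pics/f2.png

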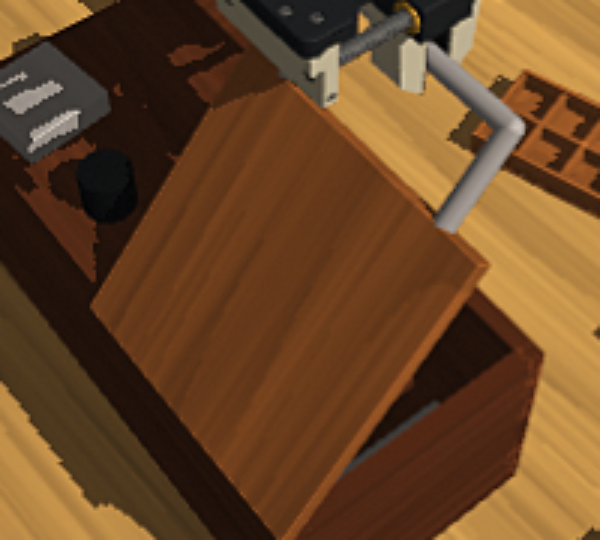

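The lid's front-left corner is at about (361,287). That lies between the 45° and 50° predictions, closer to 50°, and the scene camera reads about 1.5 px to the right. The arm pose also gives about 50°. The block and loupe haven't moved.

```bash
python3 -c "
from cell import *
print(sign_off())"
```

```text
the job is handed in; nothing more can be done
None
```

Job handed in after about 11.6 s: the cupboard door stands open about square to the front, and the arm is holding the lid still by its bar at about 50°. The block and loupe were checked and had not moved.

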